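# Shut the candy box and hold it up off the tea tray

## Robot

A 6-joint arm with a two-finger parallel gripper is mounted at the origin on the work surface. World frame = base frame: x ahead of the robot, y to its left, z up, the work surface at z = 0. Lengths are in m, angles in rad, forces in N, time in s.
With the tool pointing down it reaches from about 0.35 to 0.775 m from the base axis. Payload 5.5 kg.
Tool frame: the origin (TCP) lies at the very end of the fingers, on their centre line; the grasp point (between the pads) lies 19 mm behind it (env.grip_depth is the distance from the TCP to the grasp point, in m); z points along the fingers, y is the direction in which the jaws open and shut (so a half turn about z gives the same grasp; the last joint's range is limited). The gripper opens to 85 mm and grips with 20 to 120 N. Pads are 22 mm wide; open, the fingers measure 114 mm over their backs; the gripper's body (76 mm by 85 mm) begins 54 mm behind the grasp point. The pads swing forward as they close: fully open they stand 13 mm farther back than shut.
Start: joints at [1.19, 0.313, 0.046, 1.304, 0, 1.431], TCP at [0.137, 0.558, 0.231] pointing down, gripper open.
Joint ranges: [-2.76, 2.76], [-0.86, 1.69], [-1.03, 1.26], [-2.2, 2.34], [-1.47, 1.5], [-3.14, 3.14]. Speed limits (rad/s): [2.57, 2.57, 3.14, 3.14, 3.14, 3.14].

## Interface

Orientations are given as a unit quaternion [w, x, y, z].
In Python, from workcell import env gives the robot as it stands.
- The arm moves only by the tool step_arm, never from a script. Its argument "series" is a list of rows, each a list of 3 entries, a list of its own where there are three numbers: the shift along the world's x, y, z in cm, then the turn about the world's z in rad, then the closure in counts, from 0 (fully open) to 255 (shut). A call has 1 to 5 rows; each row is the pose to reach, as a shift and turn from the pose measured when the call began; what a row does not reach only later rows make up. A row lasts 1/8 s, in which the tool goes at most 62.5 mm and 10.7 degrees, less where a joint would pass 70% of its speed; a pose out of reach is approached as far as the arm can. A call with a gripper value outside its range is refused whole. The fingers move at their own pace and stop on an object; "newtons" is the grip in N (left out, the last holds). Time passes only in rows, so rows that repeat a pose let the fingers close. It gives the time, the measured TCP pose, the force and the opening at its end, in the units of the state.
- env.get_state(): the state, without advancing time (a new reading comes with each control period).
- env.read_camera(name): name is "scene" or "top"; returns a dict with "frame" (480x640x3 uint8, red, green, blue), "vertical_fov" (degrees; the focal length in pixels is half the picture's height over the tangent of half this angle, whatever the lens; pixels are square), "cx", "cy" (the principal point, pixels), "dist_coeffs" ([k1, k2, p1, p2, k3] as OpenCV has them; the pictures are not rectified), "camera_from_world" (4x4, takes a point from world to camera coordinates). Camera axes: x right, y down, z forward; pixel columns grow to the right and rows downward; lengths in m; the calibration is good to about 2 mm. A picture is of the moment at which its call begins. There is no depth.
- env.hand_in(): hands the job in, once; it reports no verdict.
The state is a dict: "clock": time; "joint_pos": joint angles; "qvel": joint speeds; "tau": joint torques, N m; "tcp_pos": TCP position; "orientation": TCP orientation; "wrist_force": force on the tool from outside, world axes, zero at the start; "ft_torque": the same for the moment, N m; "finger_gap": finger opening in m.
Only numpy, scipy, OpenCV 4.12 (cv2) and the standard library are available. Lean on these libraries where they do the work, as an engineer would, in place of code of your own. Each camera call takes 0.05 s, during which the arm holds its last target.

## Task

The tray under the candy box is about to be pulled out for washing: first, with the box still standing on the tray, press the box's half raised flap lid down until it is fully shut, then take the box by its handle, lift it about 10 cm off the tray and keep it level. Finish while still holding it up there in the gripper, level and still; do not put it down or let go. Do not shift the tray or disturb the teapot, canister and cups.

Things in the scene. Friction and masses are not known exactly. Their poses are not given: they have to be found in the camera images.
- handle (a point): Centre of the candy box's grip bar: level bar along the box's y, 98 mm long, 14 mm thick (x), 16 mm high, on end posts over the box's middle, 86 mm above its underside, 32 mm free below. Box: loose, red plastic, 156 (x) by 106 (y) mm, walls 46 high, 0.3 to 0.55 kg, balanced under the bar. Box axes: z up, -x to the compartment with the flap, +x to the open one with sweets.
- flap_mid (a point): Point on the upper face of the flap lid, mid-width, 32 mm from the hinge; axes turn with it. Flap: red plate 70 mm long plus 7 mm tab, 106 wide, 4 thick. Hinge along the box's y, 10 mm to the -x side of the bar's centre and 38 mm below it. Shut, the flap lies level over the -x compartment, its upper face 36 mm below the bar's centre, this point 42 mm to the -x side of it.
- flap (a joint): Opening angle of the flap, rad: 0 is fully shut (a firm stop), growing as the free edge rises; it starts half raised, 0.5 to 0.9. The hinge is stiff (0.04 N m), so the flap stays where it is left; pressing 32 mm from the hinge takes about 2 N.
- tray: Green melamine tray lying loose on the cabinet top, 240 mm (x) by 190 mm (y), rim 16 mm high, floor 5 mm thick, 0.6 kg; origin at the centre of its underside, z up. The candy box stands on its floor.
- teapot: Bystander: white ceramic teapot, body 120 mm across, 122 mm high to the lid knob, spout reaching 104 mm along its +x and handle 97 mm along -x; origin at the centre of its underside.
- canister: Bystander: closed round stainless steel tea canister, 89 mm across, 130 mm high; origin at the centre of its underside.
- cup_a: Bystander: small glass cup, 56 mm across the rim, 58 mm high; origin at the centre of its underside.
- cup_b: Bystander: a second glass cup, the same as the other.
Not all that is in view belongs to the job. Of the things shaped like the part that bears handle, the red one is meant.

How it is judged:
By the outcome, as a careful person would: the job done as asked, in the order asked, and still so for the second after the job is handed in, while the arm keeps its last pose, push and grip.
It also fails if it takes over 48 s, if anything falls off the work surface, if the arm or the gripper's body presses on something with over 40 N, if the wrist force passes 120 N, or if a joint passes its speed limit or range.

## Working session

There is one attempt and no reset: what is moved stays moved. The work goes in short steps, Python scripts to look and compute and a tool call to move; the robot and the scene stay as the last step left them, time stands still between calls to the robot, and variables do not carry over. Pictures are saved under pics/ and viewed, and the job is handed in when it is done.

Besides the shell and the picture viewer there is one more tool, called after ">>>" as name(argument=value, ...) on one line, values as JSON. step_arm: Moves the arm, as the interface text tells. Its arguments: {"type":"object","properties":{"series":{"type":"array"},"newtons":{"type":"number"}},"required":["series"]}

```bash
mkdir -p pics; ls
python3 - <<'E'
from workcell import env
import cv2,numpy as np,pickle
s=env.get_state()
print(s)
for n in("scene","top"):
    c=env.read_camera(n); pickle.dump(c,open(f"pics/{n}0.pkl","wb"))
    cv2.imwrite(f"pics/{n}0.png",c["frame"][:,:,::-1])
    print(n,c["vertical_fov"],c["cx"],c["cy"],c["dist_coeffs"],c["camera_from_world"])
E
```

```text
pics
{'clock': 0.0, 'joint_pos': array([1.19041233e+00, 3.14015536e-01, 4.49482265e-02, 1.30360420e+00,
       3.65892930e-05, 1.43120278e+00]), 'qvel': array([-1.02028786e-03,  1.13496378e-03, -3.00312928e-04, -1.13834122e-04,
        3.37255045e-04,  1.14962575e-05]), 'tau': array([ 9.27108067e-05, -4.80627000e+01,  2.98533708e+01,  1.90945499e-02,
       -1.42714712e-04, -6.25769857e-06]), 'tcp_pos': array([0.13691803, 0.55791871, 0.2303877 ]), 'orientation': array([-2.58706087e-04,  1.20104545e-01,  9.92760806e-01, -9.01378416e-04]), 'wrist_force': array([-1.15543614,  0.4990467 , -1.02385228]), 'ft_torque': array([ 0.02803573, -0.05432642, -0.00974012]), 'finger_gap': 0.08528686274349845}
scene 43.26128401121518 321.5912869560719 235.21349409746477 [-0.0334007  0.         0.         0.         0.       ] [[-0.81760565  0.575422    0.02026143  0.44697776]
 [ 0.40059759  0.59377245 -0.69782222 -0.16969783]
 [-0.41357293 -0.56242671 -0.71598438  1.52654023]
 [ 0.          0.          0.          1.        ]]
top 56.28372720473455 318.5203143337625 236.98243028989924 [-0.10828322  0.          0.          0.          0.        ] [[-0.0208542  -0.9997819   0.00112274  0.00375802]
 [-0.99593833  0.02067562 -0.08763197  0.57474553]
 [ 0.08758965 -0.00294567 -0.99615229  1.08965832]
 [ 0.          0.          0.          1.        ]]
```

View pics/scene0.png

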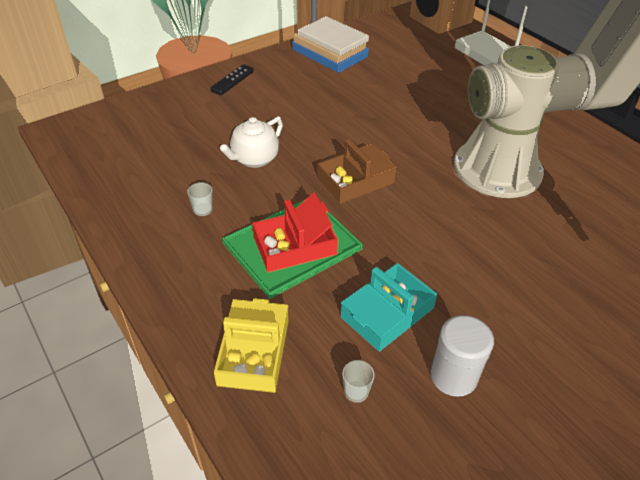

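View pics/top0.png

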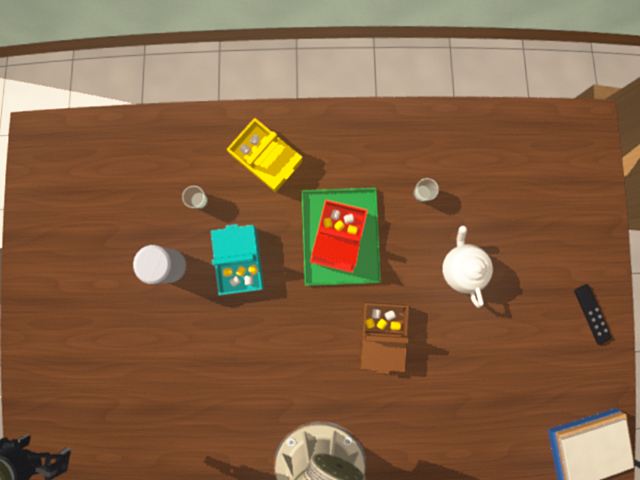

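The scene view shows the red box on the green tray at about (295,238), with the flap on the robot's side. In the top view the box is at about (340,237), turned slightly. I'll zoom in on both.

Run:
```python
import cv2,pickle,numpy as np
a=pickle.load(open("pics/scene0.pkl","rb"))["frame"][:,:,::-1];b=pickle.load(open("pics/top0.pkl","rb"))["frame"][:,:,::-1]
A=cv2.resize(a[190:280,240:350],None,fx=7,fy=6.6,interpolation=cv2.INTER_CUBIC)
A=cv2.resize(a[185:280,235:350],None,fx=6,fy=6,interpolation=cv2.INTER_CUBIC)
B=cv2.resize(b[190:285,300:385],None,fx=6,fy=6,interpolation=cv2.INTER_CUBIC)
cv2.imwrite("pics/sz.png",A);cv2.imwrite("pics/tz.png",B)
```

```text
(no output)
```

View pics/sz.png

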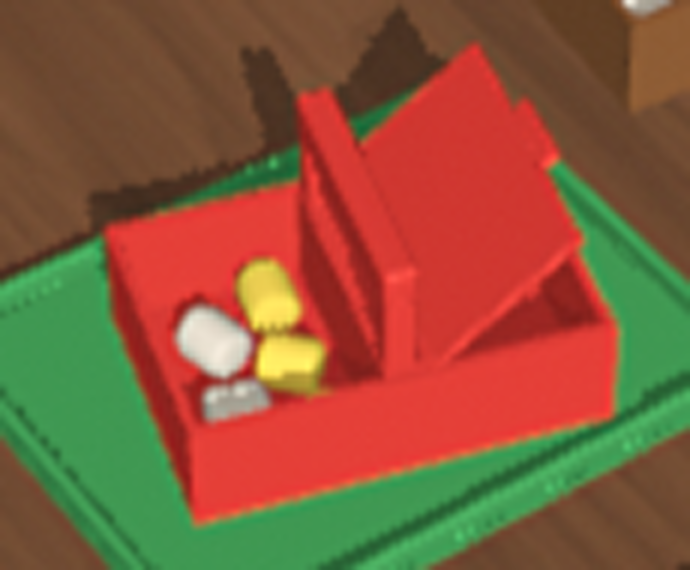

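View pics/tz.png

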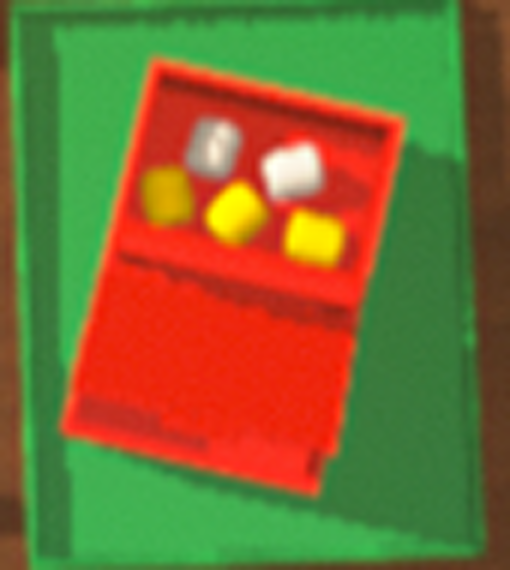

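```bash
cat > h.py <<'E'
import numpy as np,cv2,pickle
def K(c):
    f=240/np.tan(np.radians(c["vertical_fov"]/2)); return np.array([[f,0,c["cx"]],[0,f,c["cy"]],[0,0,1.]])
def ray(c,px):
    n=cv2.undistortPoints(np.array([[px]],float),K(c),np.array(c["dist_coeffs"]))[0,0]
    T=np.array(c["camera_from_world"]);R=T[:3,:3];o=-R.T@T[:3,3];d=R.T@np.array([n[0],n[1],1]);return o,d/np.linalg.norm(d)
def plane(c,px,z):
    o,d=ray(c,px);return o+d*(z-o[2])/d[2]
def tri(c1,p1,c2,p2):
    o1,d1=ray(c1,p1);o2,d2=ray(c2,p2)
    s=np.linalg.lstsq(np.c_[d1,-d2],o2-o1,rcond=None)[0]
    a=o1+s[0]*d1;b=o2+s[1]*d2;return (a+b)/2,np.linalg.norm(a-b)
def proj(c,P):
    T=np.array(c["camera_from_world"]);r,_=cv2.Rodrigues(T[:3,:3])
    return cv2.projectPoints(np.array(P,float).reshape(-1,3),r,T[:3,3],K(c),np.array(c["dist_coeffs"]))[0][:,0]
E
python3 - <<'E'
from h import *
b=pickle.load(open("pics/top0.pkl","rb"))["frame"][:,:,::-1]
crop=b[195:275,308:372].astype(float)
g=crop[:,:,2]
g=np.clip((g-130)/(255-130),0,1)*255
h=np.clip(crop[:,:,1]*3,0,255)
o=np.hstack([cv2.resize(x.astype(np.uint8),None,fx=6,fy=6,interpolation=cv2.INTER_NEAREST) for x in(g,h)])
cv2.imwrite("pics/tz2.png",o)
E
```

```text
(no output)
```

View pics/tz2.png

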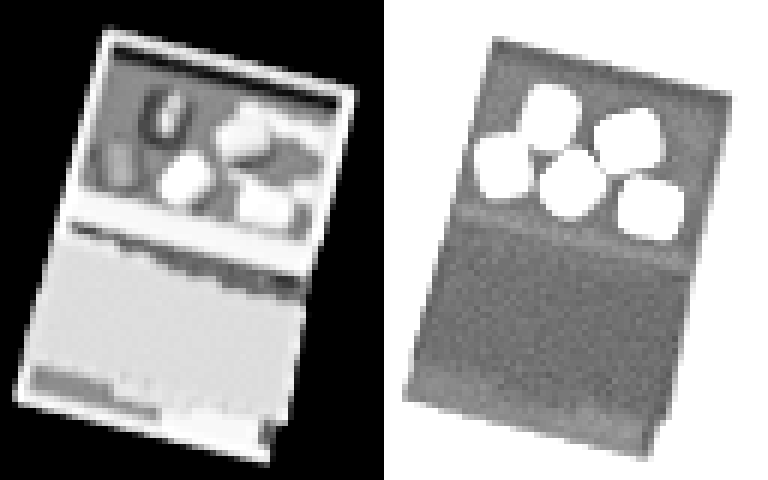

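Run:
```python
from h import *
S=pickle.load(open("pics/scene0.pkl","rb"));T=pickle.load(open("pics/top0.pkl","rb"))
sc=lambda x,y:(235+(x+.5)/6-.5,185+(y+.5)/6-.5)
tp=lambda x,y:(308+(x+.5)/6-.5,195+(y+.5)/6-.5)
print("cams",ray(S,(0,0))[0],ray(T,(0,0))[0])
for n,s,t in[("far -y",(314,95),(308,255)),("near +y",(400,273),(72,204))]:
    print(n,tri(S,sc(*s),T,tp(*t)))
# rim corners, top
for n,s,t in[("+x+y",(108,228),(105,30)),("+x+y low?",(198,420),(105,30)),("-x+y",(612,325),(14,402))]:
    print(n,tri(S,sc(*s),T,tp(*t)))
for t in[(105,30),(357,88),(14,402),(270,463)]: print(plane(T,tp(*t),.051))
# tray
for c,n in((S,"scene"),(T,"top")):
    hsv=cv2.cvtColor(c["frame"],cv2.COLOR_RGB2HSV)
    m=cv2.inRange(hsv,(0,190,90),(6,255,255))|cv2.inRange(hsv,(174,190,90),(180,255,255))
    k,l,st,ce=cv2.connectedComponentsWithStats(m); i=1+st[1:,4].argmax();print(n,st[i],ce[i])
    ct=cv2.findContours((l==i).astype(np.uint8),0,2)[0][0]; print(cv2.approxPolyDP(cv2.convexHull(ct),2,True)[:,0].tolist())
    g=cv2.inRange(hsv,(45,100,50),(85,255,255)); k,l,st,ce=cv2.connectedComponentsWithStats(g);i=1+st[1:,4].argmax()
    ct=cv2.findContours((l==i).astype(np.uint8),0,2)[0][0]; p=cv2.approxPolyDP(cv2.convexHull(ct),5,True)[:,0];print(p.tolist(),[plane(c,q,.016).round(3).tolist() for q in p.astype(float)])
```

```text
cams [1.0647678  0.70212806 0.96550362] [ 0.47704669 -0.00491624  1.1358275 ]
far -y (array([ 0.56633333, -0.10196111,  0.1003664 ]), np.float64(0.0010640576906697109))
near +y (array([ 0.58896555, -0.01185042,  0.09937253]), np.float64(0.003189614470805134))
+x+y (array([ 0.66479517, -0.03563342,  0.13963939]), np.float64(0.038886429860562545))
+x+y low? (array([ 0.66294021, -0.02620087,  0.05880745]), np.float64(0.000838424405122549))
-x+y (array([0.51511523, 0.01229671, 0.05208965]), np.float64(0.005024003411869683))
[ 0.6639485  -0.02609613  0.051     ]
[ 0.63801692 -0.1282458   0.051     ]
[0.51320564 0.01390463 0.051     ]
[ 0.48649422 -0.08857546  0.051     ]
scene [ 253  193   85   79 3677] [298.00516726 234.00707098]
[[314, 193], [327, 209], [337, 240], [336, 253], [268, 271], [254, 237], [253, 223], [285, 201]]
[[362, 248], [269, 298], [223, 237], [251, 224], [328, 212]] [[0.466, 0.036, 0.016], [0.703, 0.04, 0.016], [0.697, -0.159, 0.016], [0.627, -0.16, 0.016], [0.462, -0.096, 0.016]]
top [ 311  201   56   71 2251] [338.23678365 239.09107064]
[[326, 201], [366, 211], [352, 271], [311, 261]]
[[375, 188], [380, 281], [305, 284], [302, 190]] [[0.697, -0.154, 0.016], [0.462, -0.159, 0.016], [0.459, 0.028, 0.016], [0.696, 0.031, 0.016]]
```

Bar centre is about (0.577, -0.057, 0.0915). The measured bar top is 0.100 against 0.099 expected, and the rim-corner centre agrees at (0.575, -0.057). The box yaw is about -0.25. For the press I'll use shut fingers with the jaws along box x, at about (0.524, -0.043). That is 55 mm from the bar centre and clear of the bar.

>>> step_arm(series=[[[3.2,-5.0,0],-0.18,255],[[6.4,-10.0,0],-0.36,255],[[9.6,-15.0,0],-0.54,255],[[12.8,-20.0,0],-0.72,255],[[16.0,-25.0,0],-0.9,255]], newtons=30)

```text
clock: 0.72
tcp_pos: [0.2975, 0.3063, 0.2303]
orientation: [-0.0, 0.542, 0.84, -0.001]
wrist_force: [1.4, 0.2, -0.2]
finger_gap: 0.0003
```

>>> step_arm(series=[[[3.2,-5.0,0],-0.14,255],[[6.4,-10.0,0],-0.28,255],[[9.6,-15.0,0],-0.42,255],[[12.8,-20.0,0],-0.56,255],[[16.0,-25.0,0],-0.675,255]])

```text
clock: 1.35
tcp_pos: [0.4581, 0.0544, 0.2301]
orientation: [-0.001, 0.791, 0.612, -0.0]
wrist_force: [0.9, 0.6, -0.6]
finger_gap: 0.0003
```

>>> step_arm(series=[[[3.3,-5.0,-1],0,255],[[6.6,-9.9,-3],0,255],[[6.6,-9.9,-6],0,255],[[6.6,-9.9,-8],0,255],[[6.6,-9.9,-8],0,255]])

```text
clock: 1.98
tcp_pos: [0.5223, -0.0445, 0.1481]
orientation: [-0.003, 0.791, 0.611, -0.002]
wrist_force: [0.0, -1.3, 0.3]
finger_gap: -0.0002
```

Run:
```python
from workcell import env
from h import *
s=env.get_state();print(s["clock"],s["tcp_pos"],s["orientation"],s["wrist_force"])
c=env.read_camera("scene");pickle.dump(c,open("pics/scene1.pkl","wb"))
cv2.imwrite("pics/s1.png",cv2.resize(c["frame"][130:290,200:400,::-1],None,fx=4,fy=3.75))
```

```text
1.975 [ 0.52233659 -0.04445631  0.14808852] [-0.00266086  0.79136433  0.61133612 -0.00188986] [ 0.02500547 -1.33791031  0.33586517]
```

View pics/s1.png

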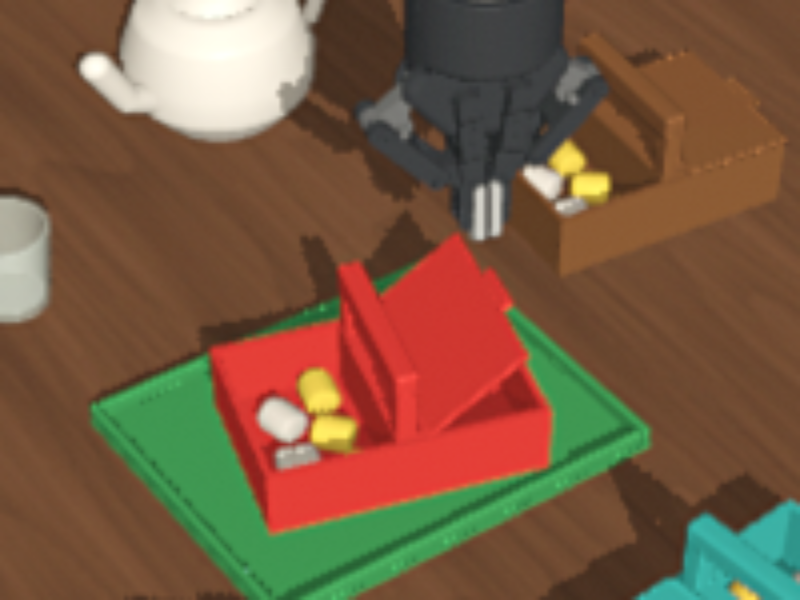

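The shut fingers are above the flap and clear of the bar, so I'll press straight down.

>>> step_arm(series=[[[-0.2,0.1,-2],0,255],[[-0.2,0.1,-4],0,255],[[-0.2,0.1,-5.5],0,255],[[-0.2,0.1,-7],0,255],[[-0.2,0.1,-8],0,255]])

```text
clock: 2.65
tcp_pos: [0.5213, -0.0434, 0.0691]
orientation: [-0.002, 0.791, 0.612, -0.001]
wrist_force: [-0.9, -0.8, 1.7]
finger_gap: -0.0001
```

>>> step_arm(series=[[[0,0,-0.5],0,255],[[0,0,-0.9],0,255],[[0,0,-1.2],0,255],[[0,0,-1.4],0,255],[[0,0,-1.4],0,255]])

```text
clock: 3.28
tcp_pos: [0.5215, -0.0434, 0.0552]
orientation: [-0.001, 0.791, 0.612, -0.001]
wrist_force: [-0.0, -0.5, 0.2]
finger_gap: 0.0001
```

>>> step_arm(series=[[[0,0,-0.1],0,255],[[0,0,-0.15],0,255],[[0,0,-0.2],0,255],[[0,0,-0.2],0,255]])

```text
clock: 3.78
tcp_pos: [0.5216, -0.0435, 0.0548]
orientation: [-0.001, 0.791, 0.612, -0.001]
wrist_force: [-4.4, 1.3, 13.2]
finger_gap: 0.0
```

There is a firm stop at z = 0.0548 with 13 N, against an expected shut height of 0.0555. I'll retract and check.

>>> step_arm(series=[[[0,0,1],0,255],[[0,0,4],0,255],[[-1,0,8],0,100],[[-2,2,12],0,20],[[-2,4,14],0,0]])

```text
clock: 4.4
tcp_pos: [0.5022, -0.0034, 0.1976]
orientation: [0.0, 0.791, 0.611, 0.001]
wrist_force: [0.5, 0.2, 0.1]
finger_gap: 0.0541
```

Run:
```python
from workcell import env
from h import *
for n in("scene","top"):
    c=env.read_camera(n);pickle.dump(c,open(f"pics/{n}2.pkl","wb"))
s=pickle.load(open("pics/scene2.pkl","rb"))["frame"][185:280,235:350,::-1]
cv2.imwrite("pics/s2.png",cv2.resize(s,None,fx=6,fy=6,interpolation=cv2.INTER_CUBIC))
t=c["frame"][180:290,290:390,::-1]
cv2.imwrite("pics/t2.png",cv2.resize(t,None,fx=5,fy=5,interpolation=cv2.INTER_CUBIC))
```

```text
(no output)
```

View pics/s2.png

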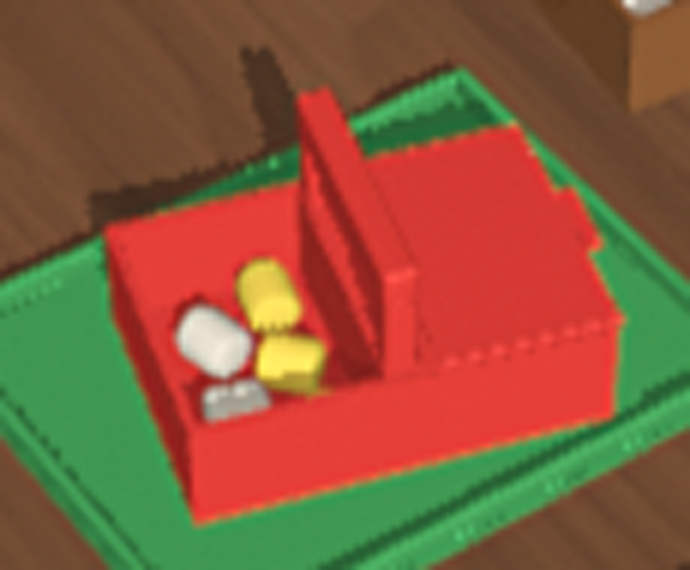

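View pics/t2.png

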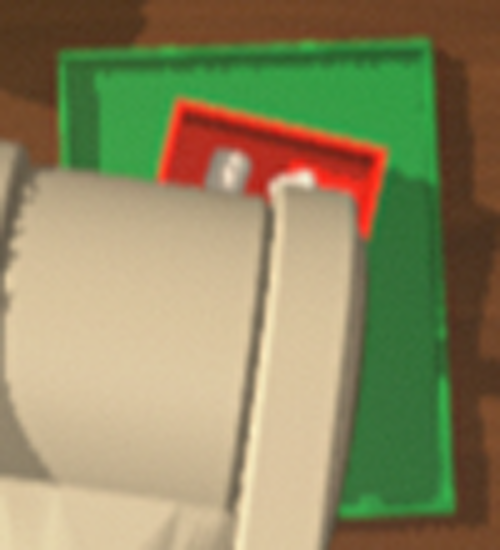

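The flap is flush and shut, and the box has not moved: the bar is at the same pixels as before. Next I'll go over the bar with the gripper open.

>>> step_arm(series=[[[3.7,-2.7,0],0,0],[[7.45,-5.4,0],0,0],[[7.45,-5.4,-2],0,0],[[7.45,-5.4,-4],0,0],[[7.45,-5.4,-4],0,0]])

```text
clock: 5.12
tcp_pos: [0.5761, -0.0568, 0.1552]
orientation: [-0.001, 0.791, 0.612, -0.0]
wrist_force: [-0.1, -0.8, 0.3]
finger_gap: 0.0854
```

Run:
```python
from workcell import env
from h import *
s=env.get_state();print(s["clock"],s["tcp_pos"],s["finger_gap"])
c=env.read_camera("scene");pickle.dump(c,open("pics/scene3.pkl","wb"))
cv2.imwrite("pics/s3.png",cv2.resize(c["frame"][140:290,220:400,::-1],None,fx=4,fy=4,interpolation=cv2.INTER_CUBIC))
```

```text
5.125 [ 0.576076   -0.05676085  0.15520607] 0.08540494987403052
```

View pics/s3.png

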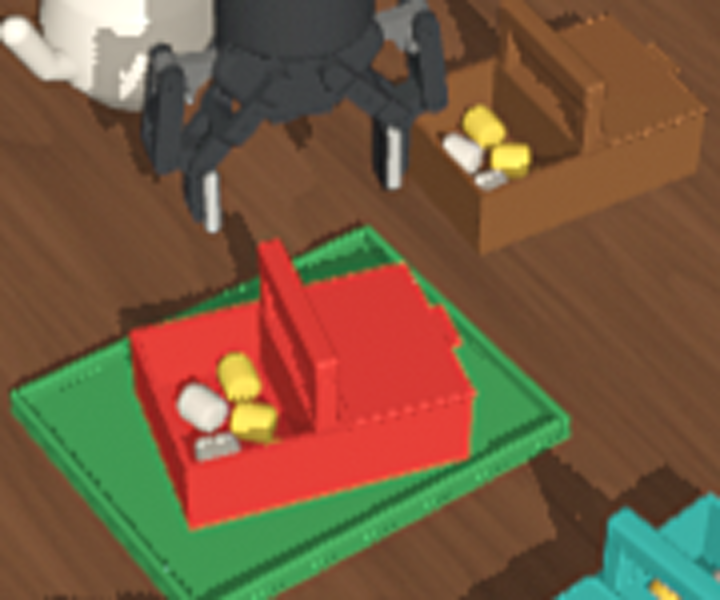

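The open fingers straddle the bar on both sides, so I'll descend.

>>> step_arm(series=[[[0.1,0,-2.5],0,0],[[0.1,0,-5],0,0],[[0.1,0,-7],0,0],[[0.1,0,-8.3],0,0],[[0.1,0,-8.3],0,0]])

```text
clock: 5.8
tcp_pos: [0.5775, -0.0567, 0.0733]
orientation: [-0.001, 0.791, 0.612, 0.0]
wrist_force: [0.4, 0.3, 0.1]
finger_gap: 0.0854
```

>>> step_arm(series=[[[0,0,0],0,120],[[0,0,0],0,180],[[0,0,0],0,255],[[0,0,0],0,255],[[0,0,0],0,255]], newtons=60)

```text
clock: 6.42
tcp_pos: [0.5777, -0.0568, 0.0738]
orientation: [-0.0, 0.791, 0.612, 0.0]
wrist_force: [-1.1, 0.3, 3.7]
finger_gap: 0.0129
```

Run:
```python
from workcell import env
from h import *
s=env.get_state();print(s["clock"],s["tcp_pos"],s["finger_gap"],s["wrist_force"],s["ft_torque"])
c=env.read_camera("scene");pickle.dump(c,open("pics/scene4.pkl","wb"))
cv2.imwrite("pics/s4.png",cv2.resize(c["frame"][140:290,220:400,::-1],None,fx=4,fy=4,interpolation=cv2.INTER_CUBIC))
```

```text
6.425 [ 0.57765611 -0.05680017  0.0737773 ] 0.012904485909980657 [-1.13209572  0.33270094  3.74291778] [ 0.04709054  0.15959348 -0.10900002]
```

View pics/s4.png

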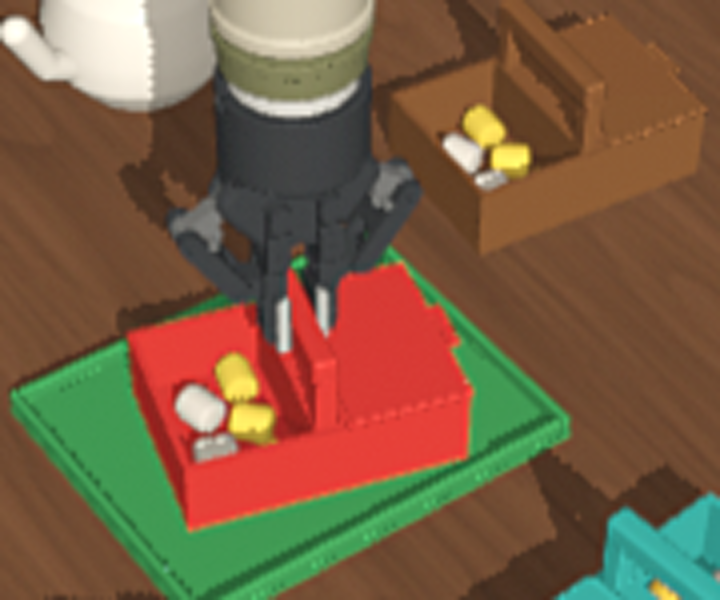

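The bar is held, with a 13 mm gap and no shift of box or tray. I'll lift gently.

>>> step_arm(series=[[[0,0,0.3],0,255],[[0,0,0.9],0,255],[[0,0,1.7],0,255],[[0,0,2.6],0,255],[[0,0,3.6],0,255]])

```text
clock: 7.1
tcp_pos: [0.5778, -0.0568, 0.1105]
orientation: [-0.0, 0.791, 0.612, 0.0]
wrist_force: [1.0, -0.0, -3.1]
finger_gap: 0.0131
```

>>> step_arm(series=[[[0,0,1.4],0,255],[[0,0,2.8],0,255],[[0,0,4.2],0,255],[[0,0,5.4],0,255],[[0,0,6.2],0,255]])

```text
clock: 7.72
tcp_pos: [0.578, -0.0569, 0.1736]
orientation: [0.0, 0.791, 0.612, 0.001]
wrist_force: [-0.5, -0.0, -4.8]
finger_gap: 0.013
```

>>> step_arm(series=[[[0,0,0.2],0,255],[[0,0,0.2],0,255],[[0,0,0.2],0,255],[[0,0,0.2],0,255]])

```text
clock: 8.22
tcp_pos: [0.5777, -0.0568, 0.175]
orientation: [-0.0, 0.791, 0.612, 0.0]
wrist_force: [-0.2, 0.6, -5.0]
finger_gap: 0.0129
```

Run:
```python
from workcell import env
from h import *
for n in("scene","top"):
    c=env.read_camera(n);pickle.dump(c,open(f"pics/{n}5.pkl","wb"))
    cv2.imwrite(f"pics/{n}5.png",c["frame"][:,:,::-1])
    if n=="scene":cv2.imwrite("pics/s5.png",cv2.resize(c["frame"][140:290,220:400,::-1],None,fx=4,fy=4,interpolation=cv2.INTER_CUBIC))
s=env.get_state();print(s["clock"],s["tcp_pos"],s["finger_gap"],s["wrist_force"],s["ft_torque"],abs(s["qvel"]).max())
```

```text
8.325 [ 0.57781725 -0.05681801  0.17521841] 0.013042682603343266 [ 0.27611167 -0.30466206 -4.52744854] [-0.01232778  0.02402901 -0.02042398] 0.002888046665425036
```

View pics/s5.png

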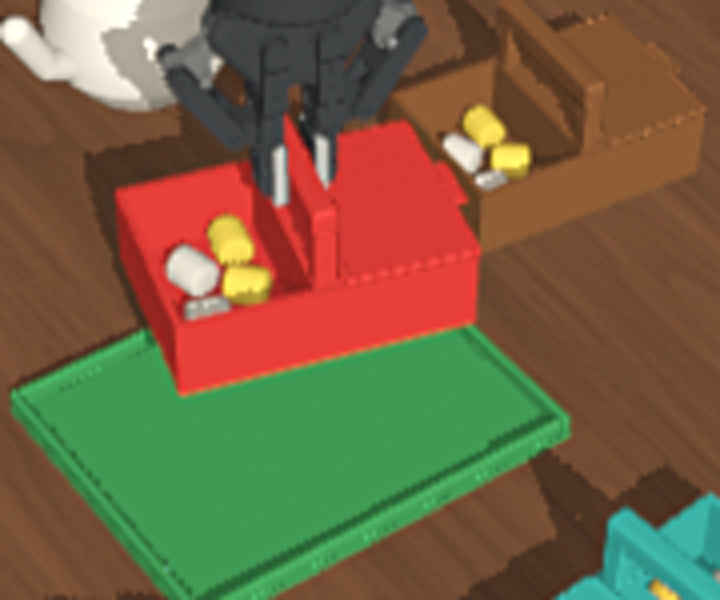

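View pics/top5.png

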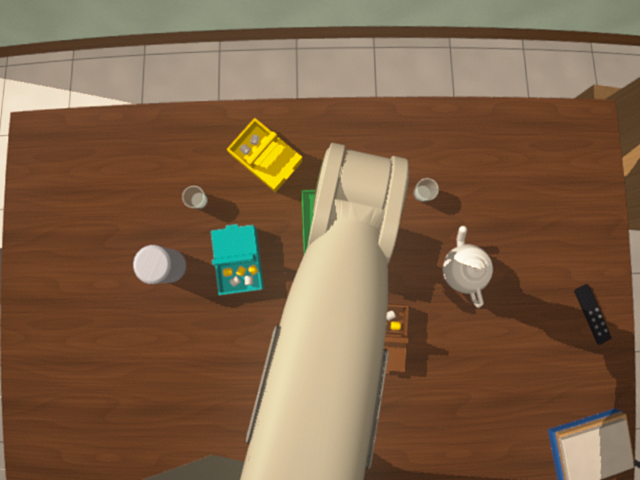

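The box hangs above the tray with the flap shut, and everything else looks unchanged. One quick numeric check that it is level before handing in.

Run:
```python
from h import *
c=pickle.load(open("pics/scene5.pkl","rb"))
C=np.array([.577,-.057]);th=-.25;ex=np.array([np.cos(th),np.sin(th)]);ey=np.array([-ex[1],ex[0]])
def P(x,y,z):return [*(C+x*ex+y*ey),z]
d=.1015
n=["+x+y bot","-x+y bot","+x+y rim","+x-y rim","bar +y end top","flap corner -x-y"]
p=proj(c,[P(.078,.053,.005+d),P(-.078,.053,.005+d),P(.078,.053,.051+d),P(.078,-.053,.051+d),P(0,.049,.0995+d),P(-.08,-.053,.0555+d)])
for a,q in zip(n,p):print(a,((q-[220,140]+.5)*4-.5).round(0))
# unchanged surroundings
a=pickle.load(open("pics/scene0.pkl","rb"))["frame"].astype(int)
for nm,(r0,r1,c0,c1) in dict(tray=(255,298,223,362),cup1=(180,216,186,214),cup2=(358,402,340,376),can=(315,395,430,495),pot=(115,167,220,240)).items():
    print(nm,np.abs(a-c["frame"])[r0:r1,c0:c1].mean().round(2))
```

```text
+x+y bot [185. 398.]
-x+y bot [479. 324.]
+x+y rim [181. 332.]
+x-y rim [119. 193.]
bar +y end top [332. 214.]
flap corner -x-y [411. 120.]
tray 11.53
cup1 1.65
cup2 1.6
can 1.66
pot 1.51
```

The predicted level-box corners agree with the picture to about 1 px (4 px in the zoomed crop, roughly 2 mm), so I'm handing in.

Run:
```python
from workcell import env
s=env.get_state();print(s["clock"],s["tcp_pos"],s["finger_gap"],s["wrist_force"])
print(env.hand_in())
```

```text
8.325 [ 0.57781725 -0.05681801  0.17521841] 0.013042682603343266 [ 0.27611167 -0.30466206 -4.52744854]
the job is handed in; nothing more can be done
None
```

The job is done and handed in at 8.3 s: the flap is shut, and the gripper is holding the box level about 10 cm above the tray.

- **Flap:** I pressed it down with the fingers shut while the box stood on the tray. It met a firm stop with 13 N at z = 0.0548 m (0.0555 m expected), and the picture afterwards showed it flush.
- **Lift:** I gripped the bar at 60 N and raised the box 10.1 cm. The gripper carries about 4.5 to 5 N, the opening holds at 13 mm (the bar is listed at 14 mm), and the arm is still.
- **Level:** The box's corners in the last scene picture, read by eye, match a level box to about 1 pixel (roughly 2 mm).
- **Surroundings:** The tray's outline is at the same pixels as before. The image patches over both cups, the canister and one side of the teapot did not change beyond picture noise.

In the last top view the arm covered the box and most of the tray, so the level check rests on the scene camera alone. No check failed.

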